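Roll the brass edge trim of a display plinth home

ROBOT

A 6-joint arm with a two-finger parallel gripper is mounted at the origin on a cart in front of the work surface, level with it; the furniture and walls round the work are solid. World frame = base frame: x ahead of the robot, y to its left, z up, the work surface at z = 0. Lengths are in m, angles in rad, forces in N, time in s.
With the tool pointing down it reaches from about 0.35 to 0.975 m from the base axis. Payload 4.9 kg.
Tool frame: the origin (TCP) lies midway between the tips of the shut fingers; the grasp point (between the pads) lies behind it (manip.tcp_to_grasp is the z of the grasp point in the tool frame, in m); z points along the fingers, y is the direction in which the jaws open and shut (so a half turn about z gives the same grasp; the last joint's range is limited). The gripper opens to 85 mm and grips with 20 to 120 N. Pads are 22 mm wide; open, the fingers measure 114 mm over their backs; the gripper's body (76 mm by 85 mm) begins 54 mm behind the grasp point. The pads swing forward as they close: fully open they stand 13 mm farther back than shut.
Start: joints at [1.023, 0.053, 1.613, -0, 1.476, -0.119], TCP at [0.26, 0.568, 0.231] pointing down, gripper open.
Joint ranges: [-3.01, 3.01], [-1.01, 2.22], [0.06, 2.58], [-1.02, 4.17], [0.09, 2.62], [-3.14, 3.14]. Speed limits (rad/s): [2.57, 2.57, 3.14, 3.14, 3.14, 3.14].

INTERFACE

Orientations are given as a unit quaternion [w, x, y, z].
In Python, from plant import status, vision, order, regions_of, manip gives the robot as it stands. The module is installed in compiled form; this text tells all that it offers.
- The arm moves only by the shell command python3 -m crank 'ROWS'. ROWS is JSON, one flat list of numbers, 5 for each row, row after row: the shift along the tool's x, y, z in mm, then the turn about the tool's z in degrees, then the opening in per cent of the stroke, from 0 (shut) to 100 (fully open). In form: [tx, ty, tz, yaw, fingers, tx, ty, tz, yaw, fingers, ...]. A call has exactly 10 rows; each row is the pose to reach, as a shift and turn from the pose commanded when the call began, along the tool's axes at that moment; what a row does not reach only later rows make up. A row lasts 1/10 s, in which the tool goes at most 50 mm and 8.59 degrees, less where a joint would pass 70% of its speed; a pose out of reach is approached as far as the arm can. A call with a gripper value outside its range is refused whole. The fingers move at their own pace and stop on an object; the grip force is fixed at half the most. Time passes only in rows, so rows that repeat a pose let the fingers close, or fill a call up. It gives the time, the measured TCP pose, the force and the opening at its end, in the units of the state.
- status.state(): the state, without advancing time (a new reading comes with each control period).
- vision.grab_frame(name): name is "side" or "top"; returns (picture, depth): 384x512x3 uint8, red, green, blue; 384x512 float32, m along the optical axis (not along the pixel's ray), 0 where there is no reading.
- vision.get_calibration(name): a dict with "camera_matrix" (3x3 intrinsics, pixels), "R" (3x3) and "t" (3): a world point X has camera coordinates R X + t. Camera axes: x right, y down, z forward; pixel columns grow to the right and rows downward; lengths in m; the calibration is good to about 2 mm. A picture is of the moment at which its call begins. get_calibration takes no time and is no camera call.
- order.job_done(): hands the job in, once; it reports no verdict.
Trained networks look in the newest picture that a camera, given by its name, has taken for a name from the list of things; names that differ only in an ending like _2 or _b are one class to them, and where a whole thing is asked for, a point or a joint stands for the part that bears it (a point fixed in the world has none). Each returns a list of dicts, best first, with "confidence" (0 to 1); they miss things now and then, are a little off and sometimes report something else, mostly with a low value. They report only what shows in the picture. A call takes as long as a camera call. They do not tell look-alikes from the thing itself.
- regions_of(camera, name): "region" (384x512 bool, what is visible of it) and "extent" ([centre column, centre row, width, height] in pixels, round what is visible of it).
The state is a dict: "time": time; "joint_pos": joint angles; "joint_vel": joint speeds; "joint_efforts": joint torques, N m; "tool_pos": TCP position; "tool_rot": TCP orientation; "contact_force": force on the tool from outside, world axes, zero at the start; "ft_torque": the same for the moment, N m; "gripper_width": opening from 0.0 (shut) to 1.0 (fully open).
Only numpy, scipy, OpenCV 4.12 (cv2) and the standard library are available. Lean on these libraries where they do the work, as an engineer would, in place of code of your own. Each camera call takes 0.05 s, during which the arm holds its last target. There are 200 camera calls.

TASK

Take the hand roller from its stand and roll it along the brass trim strip on the plinth with firm, steady pressure (but never over 25 N) until all six sections are fully home, then put the roller back upright in its stand. Press the trim only with the roller, and do not disturb the pralines or the ribbon spool.

Things in the scene. Friction and masses are not known exactly. Their poses are not given: they have to be found in the camera images.
- board: Dark wooden display plinth, 110 x 190 x 24 mm, fixed. Origin: centre of its underside; z up, y along its long side, -x towards its trimmed edge. A 24 mm wide, 160 mm long aluminium channel runs along y at x = -30 mm, lips about 13 mm above the plinth top. In it lies the trim strip: six rigid brass sections in a row, each 16.5 mm wide, 24 mm long, at 25 mm pitch, ends rounded. Dents under more than 25 N.
- strip_left (a point): Centre of the end section trim0, at the nominal height of its upper face when fully home (38 mm above the worktop). The channel is firmly bedded but uneven, by an unmeasured amount: all of it lies up to 4 mm higher or lower than the point says, and it slopes besides, up to 3.8 mm up or down here and as much the opposite way at strip_right.
- strip_right (a point): Same point for the other end section, trim5, 125 mm from strip_left. Sections trim0 to trim5 are evenly spaced on the line between the two points.
- roller: Hand roller, 108 mm tall, about 0.25 kg. Origin: lowest point of the wheel; z up the handle; rolls along its x, axle along y. Black wheel, radius 20 mm, 28 wide; steel flange 34 (x) x 68 (y) at z = 46 to 52 mm; wooden handle 26 (x) x 22 (y) from z = 52 to 108 mm, best gripped at z = 84. Starts in the stand, axes parallel to the stand's. Works the same turned half round. Firm rolling means 12 to 17 N.
- roller_wheel (a joint): Angle of the wheel in the yoke, rad, 0 at the start; turns freely and endlessly (20 mm of travel a radian) as it rolls.
- stand: Light wooden rest, fixed: foot 50 x 80 x 6 mm and two cheeks 40 (x) x 10 (y), up to z = 56 mm, 50 mm apart inside along y. Origin: centre of its underside. The roller's flange lies on the cheeks; its wheel and yoke (41 mm wide in y) hang between them. At home the roller's origin is 10 mm above the stand's, on its centre line, axes parallel (or half a turn round).
- praline_a: Square milk-chocolate praline, 24 x 24 x 18 mm, on the plinth behind the strip; origin under its centre. Leave alone.
- praline_b: Heart-shaped praline, brown with a white top, 24 x 26 x 14 mm, on the plinth behind the strip; origin under its centre. Leave alone.
- spool: Spool of gold ribbon, 62 mm across, 24 mm high, on the worktop; origin under its centre. Leave alone.
- trim0 (a joint): Depth of brass section 0 (the one at strip_left), m: 0 = standing 5 mm proud, 0.005 = fully home on its stop. It goes down stiffly, yielding at 7 to 9 N, and stays where it is pushed.
- trim1 (a joint): Depth of brass section 1 (counted from strip_left), m: 0 = standing 5 mm proud, 0.005 = fully home on its stop. It goes down stiffly, yielding at 7 to 9 N, and stays where it is pushed.
- trim2 (a joint): Depth of brass section 2 (counted from strip_left), m: 0 = standing 5 mm proud, 0.005 = fully home on its stop. It goes down stiffly, yielding at 7 to 9 N, and stays where it is pushed.
- trim3 (a joint): Depth of brass section 3 (counted from strip_left), m: 0 = standing 5 mm proud, 0.005 = fully home on its stop. It goes down stiffly, yielding at 7 to 9 N, and stays where it is pushed.
- trim4 (a joint): Depth of brass section 4 (counted from strip_left), m: 0 = standing 5 mm proud, 0.005 = fully home on its stop. It goes down stiffly, yielding at 7 to 9 N, and stays where it is pushed.
- trim5 (a joint): Depth of brass section 5 (the one at strip_right), m: 0 = standing 5 mm proud, 0.005 = fully home on its stop. It goes down stiffly, yielding at 7 to 9 N, and stays where it is pushed.
Things that resemble listed ones, but are neither listed nor needed, are in the scene too. Leave any purple look-alike of the roller alone.

How it is judged:
On the way, in this order (a step that is already met when the one before it is completed fails the run):
1. the roller is lifted out of its stand (z of roller in the frame of stand above 0.05 m), for 0.1 s.
2. the roller has rolled at least 60 mm (either way) and is bearing on the strip (contact force between roller and board above 4 N and (value of joint roller_wheel above 3 rad or value of joint roller_wheel below -3 rad)), for 0.02 s.
3. all six sections are home, within 1.5 mm, under the roller (value of joint each of trim0, trim1, trim2, trim3, trim4, trim5 above 0.0035 m and contact force between roller and board above 2 N), for 0.05 s.
At the end, for the whole second after the job is handed in: All six sections are within 1.5 mm of fully home; the roller stands released and still in its stand, upright within 0.1 rad, its origin within 12 mm of the stand's centre and 7 to 14 mm above the stand's underside (value of joint each of trim0, trim1, trim2, trim3, trim4, trim5 above 0.0035 m and horizontal distance between roller and stand below 0.012 m and z of roller in the frame of stand between 0.007 and 0.014 m and angle between roller's own z axis and vertical below 0.1 rad and linear speed of roller below 0.02 m/s); the robot touches nothing.
It fails at once if the roller bears on the plinth or its strip with more than 25 N (contact force between roller and board above 25 N).
It fails at once if the fingers press on the plinth or its strip (contact force between the fingers and board above 1 N).
It fails at once if the square praline is moved by more than 10 mm (distance of praline_a from where it was at the start of the episode above 0.01 m).
It fails at once if the heart praline is moved by more than 10 mm (distance of praline_b from where it was at the start of the episode above 0.01 m).
It fails at once if the ribbon spool is moved by more than 10 mm (distance of spool from where it was at the start of the episode above 0.01 m).
It also fails if it takes over 70 s, if anything falls off the work surface, if the arm or the gripper's body presses on something with over 40 N, if the wrist force passes 120 N, or if a joint passes its speed limit or range.

## Working session

There is one attempt and no reset: what is moved stays moved. The work goes in short steps, Python scripts to look and compute and a shell command to move; the robot and the scene stay as the last step left them, time stands still between calls to the robot, and variables do not carry over. Pictures are saved under pics/ and viewed, on a budget of 10 in all, crops included, one or two more only if the job needs it, and the job is handed in when it is done.

```bash
mkdir -p pics; cat > h.py <<'E'
import numpy as np,cv2
from plant import status,vision,order,regions_of,manip
def pts(cam,d,mask=None):
    c=vision.get_calibration(cam);K=np.array(c['camera_matrix']);R=np.array(c['R']);t=np.array(c['t']).ravel()
    v,u=np.nonzero((d>0)&(mask if mask is not None else True))
    z=d[v,u];P=np.stack([(u-K[0,2])/K[0,0]*z,(v-K[1,2])/K[1,1]*z,z],1)
    return (P-t)@R,u,v
def proj(cam,X):
    c=vision.get_calibration(cam);p=np.array(c['camera_matrix'])@(np.array(c['R'])@np.array(X).T+np.array(c['t']).reshape(3,1));return (p[:2]/p[2]).T
E
python3 - <<'E'
from h import *
print(status.state(),manip.tcp_to_grasp)
ims=[]
for cam in("side","top"):
    im,d=vision.grab_frame(cam);np.savez(f'/tmp/{cam}.npz',im=im,d=d);cv2.imwrite(f'pics/{cam}0.png',cv2.resize(im[:,:,::-1],(768,576)))
    c=vision.get_calibration(cam);print(cam,-np.array(c['R']).T@np.array(c['t']).ravel(),np.array(c['R'])[2])
    for n in("roller","stand","board","praline_a","spool"):
        for r in regions_of(cam,n):
            P,_,_=pts(cam,d,r['region'])
            print(n,round(r['confidence'],2),np.round(r['extent']),np.round(np.median(P,0),3),np.round(np.percentile(P,[2,98],axis=0),3).tolist())
E
```

```text
{'time': 0.0, 'joint_pos': array([ 1.02302758e+00,  5.33538363e-02,  1.61432713e+00, -3.53646499e-05,
        1.47596211e+00, -1.18985297e-01]), 'joint_vel': array([ 0.00018156,  0.00063405, -0.00117487, -0.00078783, -0.00012967,
        0.00047929]), 'joint_efforts': array([-8.74164834e-04, -3.93702078e+01, -3.70168984e+01, -3.49807378e-04,
        7.11154891e-03,  1.69663377e-07]), 'tool_pos': array([0.25952386, 0.56788012, 0.23004509]), 'tool_rot': array([-3.18854072e-04,  2.12751355e-01,  9.77105833e-01, -9.74525952e-04]), 'contact_force': array([-0.09750131,  0.62533013, -0.3293226 ]), 'ft_torque': array([-0.00686322,  0.02804965,  0.00596537]), 'gripper_width': 1.0019531152118586} -0.0187
side [ 0.56310487 -0.68922356  0.7160405 ] [-0.05598381  0.7521547  -0.65660423]
roller 0.97 [223. 155.  26.  42.] [0.43  0.198 0.061] [[0.398, 0.187, 0.014], [0.459, 0.302, 0.117]]
roller 0.76 [317. 275.  36.  52.] [ 0.638 -0.138  0.052] [[0.609, -0.149, 0.011], [0.67, -0.112, 0.108]]
stand 0.68 [223. 172.  38.  24.] [0.437 0.196 0.011] [[0.391, 0.178, 0.001], [0.467, 0.217, 0.055]]
stand 0.5
[... 719 characters left out ...]
.  25.] [ 0.632 -0.121  0.051] [[0.608, -0.146, 0.007], [0.669, -0.106, 0.107]]
roller 0.68 [204. 230.  17.  23.] [0.425 0.205 0.061] [[0.395, 0.189, 0.032], [0.458, 0.228, 0.118]]
stand 0.46 [206. 234.  20.  34.] [0.422 0.191 0.005] [[0.385, 0.178, -0.002], [0.463, 0.231, 0.06]]
board 0.95 [334. 204.  75.  40.] [ 0.493 -0.135  0.023] [[0.444, -0.225, 0.017], [0.55, -0.043, 0.042]]
praline_a 0.61 [346. 194.   9.  12.] [ 0.523 -0.168  0.036] [[0.512, -0.18, 0.02], [0.533, -0.159, 0.04]]
praline_a 0.59 [320. 192.  13.  12.] [ 0.525 -0.103  0.039] [[0.514, -0.116, 0.024], [0.539, -0.091, 0.043]]
spool 0.61 [164. 235.  22.  18.] [0.417 0.32  0.022] [[0.389, 0.295, -0.003], [0.447, 0.349, 0.026]]
```

```bash
python3 - <<'E'
from h import *
s=np.load('/tmp/side.npz')['im'];t=np.load('/tmp/top.npz')['im']
a=cv2.resize(s[110:350,150:370],None,fx=2.2,fy=2.2,interpolation=2)[:,:,::-1]
b=cv2.resize(t[120:280,140:400],None,fx=1.2,fy=1.2,interpolation=2)[:,:,::-1]
cv2.imwrite('pics/a.png',cv2.resize(s[110:350,150:370],(550,600),interpolation=2)[:,:,::-1])
cv2.imwrite('pics/b.png',cv2.resize(t[120:280,140:400],(780,480),interpolation=2)[:,:,::-1])
E
```

```text
(no output)
```

View pics/a.png

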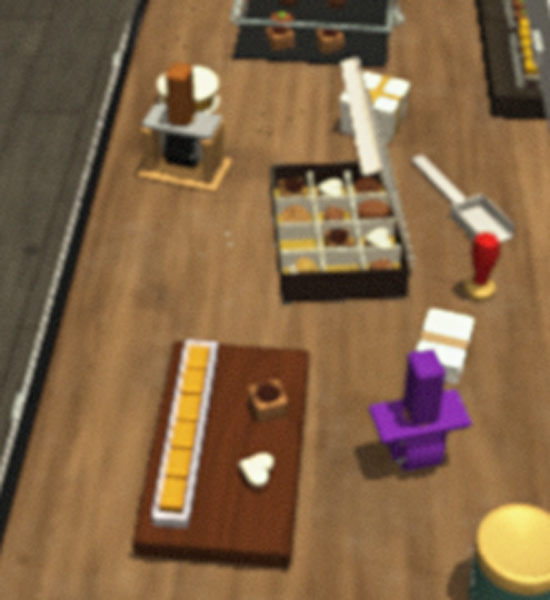

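View pics/b.png

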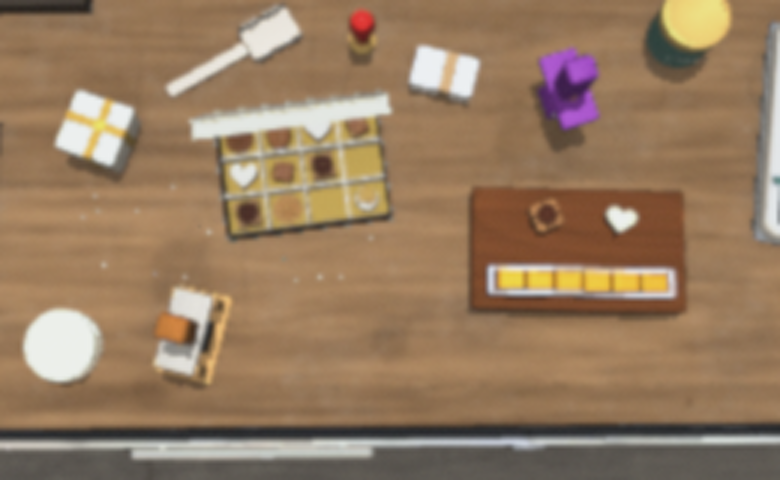

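```bash
python3 - <<'E'
from h import *
S={c:np.load(f'/tmp/{c}.npz') for c in('side','top')}
def rect(Q):
    r=cv2.minAreaRect((Q[:,:2]*1000).astype(np.float32));return np.round(r[0],1),np.round(r[1],1),round(r[2],1)
for c in S:
    im=S[c]['im'].astype(int);P,u,v=pts(c,S[c]['d']);col=im[v,u]
    near=(abs(P[:,0]-.425)<.06)&(abs(P[:,1]-.2)<.06)
    for nm,lo,hi in(('flange',.053,.066),('foot',.003,.012),('handle',.085,.13),('handtop',.112,.13)):
        m=near&(P[:,2]>lo)&(P[:,2]<hi);Q=P[m];print(c,nm,m.sum(),np.round(np.median(Q,0),4),rect(Q),np.round(np.percentile(Q[:,2],[5,50,95]),4))
    b=(abs(P[:,0]-.5)<.08)&(abs(P[:,1]+.135)<.12)
    m=b&(P[:,2]>.02)&(P[:,2]<.028);print(c,'board',m.sum(),rect(P[m]),np.median(P[m],0))
    g=b&(P[:,2]>.027)&(col[:,0]>150)&(col[:,2]<110)&(col[:,0]-col[:,2]>80);Q=P[g]
    print(c,'trim',g.sum(),rect(Q)); k=np.polyfit(Q[:,1],Q[:,2],1);print('z fit',k,np.std(Q[:,2]-np.polyval(k,Q[:,1])), np.polyval(k,[-.2,-.07]),'x fit',np.polyfit(Q[:,1],Q[:,0],1),np.percentile(Q[:,1],[0,1,50,99,100]))
    for a in np.arange(-.215,-.06,.025):
        q=Q[(Q[:,1]>a)&(Q[:,1]<a+.025)]
        if len(q):print(len(q),np.round(np.median(q,0),4),end=' ')
    w=b&(P[:,2]>.03)&(col.min(1)>150)&(P[:,0]<.5);Q=P[w];print('\n lips',w.sum(),rect(Q),np.polyval(np.polyfit(Q[:,1],Q[:,2],1),[-.2,-.07]))
    m=(abs(P[:,0]-.6)<.5)&(abs(P[:,2])<.01)&(abs(P[:,1])<.3);print('table z',np.median(P[m,2]))
E
```

```text
side flange 247 [0.4369 0.1996 0.0608] (array([428.7, 205.9]), array([38.4, 70.9]), 78.7) [0.0548 0.0608 0.0634]
side foot 219 [0.429  0.195  0.0055] (array([426.6, 196.6]), array([67. , 81.3]), 79.3) [0.0035 0.0055 0.0103]
side handle 185 [0.43   0.1979 0.107 ] (array([429.5, 206. ]), array([29.5, 21.7]), 73.0) [0.0872 0.107  0.1176]
side handtop 74 [0.4291 0.2035 0.1167] (array([428.5, 206.5]), array([29.1, 21. ]), 78.0) [0.1128 0.1167 0.1186]
side board 3557 (array([ 499.5, -135.4]), array([192.9, 110. ]), 88.0) [ 0.50726289 -0.15380143  0.02303209]
side trim 591 (array([ 499.7, -138.2]), array([145.2,  80.1]), 87.7)
z fit [0.02724533 0.04449162] 0.0015136280991821926 [0.03904256 0.04258445] x fit [0.09988724 0.48720824] [-0.20967642 -0.20815226 -0.14096431 -0.06669652 -0.06418864]
94 [ 0.4671 -0.2005  0.0389] 105 [ 0.4684 -0.1784  0.0399] 101 [ 0.469  -0.1527  0.0408] 100 [ 0.4709 -0.1255  0.0409] 114 [ 0.4732 -0.1041  0.0417] 76 [ 0.4714 -0.0776  0.0423] 1 [ 0.4667 -0.0642  0.041 ] 
 lips 252 (array([ 469.2, -133.8]), array([163.6,  24.2]), 88.3) [0.03346004 0.0375704 ]
table z 
[... 436 characters left out ...]
]), 75.5) [0.1129 0.1157 0.1177]
top board 1953 (array([ 498.2, -134.8]), array([188.4, 109.8]), 88.1) [ 0.50484202 -0.13520236  0.0223611 ]
top trim 310 (array([ 499.4, -135.1]), array([144.7,  76.1]), 87.5)
z fit [0.02505888 0.04322879] 0.0019199972705344153 [0.03821701 0.04147467] x fit [0.08709696 0.48285241] [-0.20601297 -0.20465471 -0.1322218  -0.06193913 -0.0613939 ]
30 [ 0.4661 -0.1983  0.0376] 51 [ 0.4662 -0.1762  0.0389] 54 [ 0.4675 -0.1524  0.0396] 55 [ 0.4691 -0.1275  0.0402] 62 [ 0.4718 -0.1009  0.0407] 47 [ 0.4696 -0.0775  0.0413] 11 [ 0.4695 -0.062   0.0408] 
 lips 158 (array([ 468.6, -134.6]), array([160.9,  23.2]), 88.2) [0.03374407 0.0374299 ]
table z -0.0017280393800709175
```

Two candidates: the wooden-handled roller in its stand at side (223,155) / top (204,230), and the purple, stand-less one at side (317,275) / top (327,151). The wooden one matches (wood handle, black wheel, steel flange, standing in the stand), and the enlarged crops confirm it. Moving above it.

```bash
python3 -m crank '[-303,-258,60,-12,100,-303,-258,60,-12,100,-303,-258,60,-12,100,-303,-258,60,-12,100,-303,-258,60,-12,100,-303,-258,60,-12,100,-303,-258,60,-12,100,-303,-258,60,-12,100,-303,-258,60,-12,100,-303,-258,60,-12,100]'
python3 - <<'E'
from h import *
from scipy.spatial.transform import Rotation as R
s=status.state();q=s['tool_rot'];M=R.from_quat([*q[1:],q[0]]).as_matrix();print(s['tool_pos'],M.round(3).tolist(),np.degrees(np.arctan2(M[1,1],M[0,1])))
print('delta tool mm',(M.T@(np.array([.428,.207,.0753])-s['tool_pos'])*1000).round(1))
E
```

```text
time: 1.6
tool_pos: [0.4285, 0.2068, 0.1713]
tool_rot: [-0.0, 0.111, 0.994, 0.0]
contact_force: [-0.3, -0.2, 0.5]
gripper_width: 0.999
[0.42851727 0.20681871 0.1712844 ] [[-0.975, 0.221, -0.0], [0.221, 0.975, 0.0], [0.0, 0.0, -1.0]] 77.25179765809294
delta tool mm [ 0.5  0.  96. ]
```

```bash
python3 -m crank '[0,0,25,0,100,0,0,50,0,100,0,0,75,0,100,0,0,90,0,100,0,0,96,0,100,0,0,96,0,100,0,0,96,0,0,0,0,96,0,0,0,0,96,0,0,0,0,96,0,0]'
python3 -m crank '[0,0,0,0,0,0,0,0,0,0,0,0,0,0,0,0,0,0,0,0,0,0,0,0,0,0,0,0,0,0,0,0,0,0,0,0,0,0,0,0,0,0,0,0,0,0,0,0,0,0]'
```

```text
time: 2.6
tool_pos: [0.4286, 0.2079, 0.076]
tool_rot: [0.001, 0.109, 0.994, 0.0]
contact_force: [0.5, -0.6, -0.4]
gripper_width: 0.333
time: 3.6
tool_pos: [0.4288, 0.2079, 0.0761]
tool_rot: [0.001, 0.11, 0.994, 0.0]
contact_force: [-0.9, -0.4, 5.6]
gripper_width: 0.296
```

```bash
python3 -m crank '[0,0,-20,0,0,0,0,-50,0,0,0,0,-80,0,0,0,0,-100,0,0,-15,-38,-100,-3,0,-33,-83,-100,-6,0,-51,-129,-100,-9,0,-69,-175,-100,-10.8,0,-87,-220,-100,-10.8,0,-103,-263,-100,-10.8,0]'
python3 - <<'E'
from h import *
from scipy.spatial.transform import Rotation as R
s=status.state();q=s['tool_rot'];M=R.from_quat([*q[1:],q[0]]).as_matrix();print(s['time'],s['tool_pos'],s['contact_force'],s['ft_torque'],np.degrees(np.arctan2(M[1,1],M[0,1])))
im,d=vision.grab_frame('side');cv2.imwrite('pics/c.png',cv2.resize(im[180:350,170:370],(706,600),interpolation=2)[:,:,::-1])
s=status.state();print(s['tool_pos'],s['contact_force'],s['ft_torque'])
for cam in('side','top'):
    if cam=='top': im,d=vision.grab_frame(cam)
    P,u,v=pts(cam,d)
    n=(np.hypot(P[:,0]-s['tool_pos'][0],P[:,1]-s['tool_pos'][1])<.045)
    m=n&(P[:,2]>.15)&(P[:,2]<.164);Q=P[m];print(cam,m.sum(),cv2.minAreaRect((Q[:,:2]*1000).astype(np.float32)),np.percentile(Q[:,2],[5,50,95]),np.percentile(P[n&(P[:,2]>.05),2],2))
E
```

```text
time: 4.6
tool_pos: [0.4705, -0.0732, 0.1738]
tool_rot: [-0.001, 0.016, 1.0, 0.0]
contact_force: [1.1, 0.4, -3.3]
gripper_width: 0.295
4.6 [ 0.47048731 -0.07316709  0.17375773] [ 1.07404367  0.39277814 -3.26407693] [ 0.03316669 -0.0698059   0.01418613] 88.20137947274925
[ 0.47121144 -0.07940441  0.17415016] [-1.07497231 -6.4489667  -2.18305272] [-0.43214915  0.01972991 -0.02834942]
side 446 ((470.1153564453125, -73.08558654785156), (38.01148223876953, 67.79208374023438), 85.41719055175781) [0.15468958 0.1583922  0.1605775 ] 0.13160871542751443
top 91 ((445.99505615234375, -82.37448120117188), (25.182315826416016, 21.403728485107422), 80.21526336669922) [0.15573241 0.15834278 0.16065566] 0.15950589048293767
```

View pics/c.png

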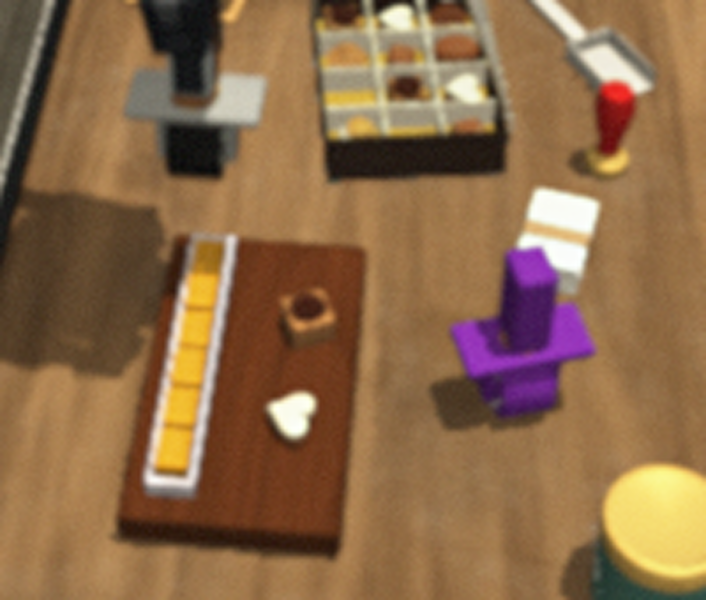

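```bash
python3 -m crank '[0,0,10,0,0,0,0,20,0,0,0,0,30,0,0,0,0,40,0,0,0,0,48,0,0,0,0,53,0,0,0,0,55,0,0,0,0,55,0,0,0,0,55,0,0,0,0,55,0,0]'
cat > s.py <<'E'
from h import *
from scipy.spatial.transform import Rotation as R
s=status.state();q=s['tool_rot'];M=R.from_quat([*q[1:],q[0]]).as_matrix();p=s['tool_pos']*1000
c=np.array([469,-134.5]);dd=np.array([.0349,.9994]);e=p[:2]-c
print(round(s['time'],2),'pos',p.round(2),'F',s['contact_force'].round(2),'T',s['ft_torque'].round(3),'yaw %.1f'%np.degrees(np.arctan2(M[1,1],M[0,1])),'tilt',M[:2,2].round(4),'along %.1f across %.1f'%(e@dd,e@[.9994,-.0349]),'w',s['gripper_width'].round(3))
E
python3 s.py
```

```text
time: 5.7
tool_pos: [0.4719, -0.0715, 0.1209]
tool_rot: [0.001, 0.015, 1.0, -0.0]
contact_force: [-0.3, -0.0, -3.3]
gripper_width: 0.298Traceback (most recent call last):
  File "s.py", line 5, in <module>
    print(round(s['time'],2),'pos',p.round(2),'F',s['contact_force'].round(2),'T',s['ft_torque'].round(3),'yaw %.1f'%np.degrees(np.arctan2(M[1,1],M[0,1])),'tilt',M[:2,2].round(4),'along %.1f across %.1f'%(e@dd,e@[.9994,-.0349]),'w',s['gripper_width'].round(3))
                                                                                                                                                                                                                                        ^^^^^^^^^^^^^^^^^^^^^^^^
AttributeError: 'float' object has no attribute 'round'
```

```bash
sed -i "s/s\['gripper_width'\].round(3)/round(float(s['gripper_width']),3)/" s.py
python3 -m crank '[0,0,2,0,0,0,0,4,0,0,0,0,6,0,0,0,0,8,0,0,0,0,9,0,0,0,0,9.5,0,0,0,0,10,0,0,0,0,10,0,0,0,0,10,0,0,0,0,10,0,0]'
python3 s.py
```

```text
time: 6.7
tool_pos: [0.4715, -0.0714, 0.1104]
tool_rot: [0.0, 0.015, 1.0, -0.0]
contact_force: [-0.0, -0.5, -2.9]
gripper_width: 0.297
6.7 pos [471.48 -71.36 110.38] F [-0.03 -0.51 -2.92] T [0.039 0.017 0.022] yaw 88.2 tilt [ 0.     -0.0001] along 63.2 across 0.3 w 0.297
```

```bash
python3 -m crank '[0,0,0.3,0,0,0,0,0.6,0,0,0,0,0.9,0,0,0,0,1.2,0,0,0,0,1.5,0,0,0,0,1.8,0,0,0,0,2,0,0,0,0,2,0,0,0,0,2,0,0,0,0,2,0,0]'
python3 s.py
```

```text
time: 7.7
tool_pos: [0.4717, -0.0715, 0.1086]
tool_rot: [0.0, 0.015, 1.0, -0.0]
contact_force: [-1.6, 0.3, 5.0]
gripper_width: 0.297
7.7 pos [471.71 -71.46 108.57] F [-1.63  0.31  5.  ] T [0.113 0.427 0.003] yaw 88.2 tilt [ 0.0007 -0.0003] along 63.1 across 0.5 w 0.297
```

```bash
python3 -m crank '[0,0,0.3,0,0,0,0,0.6,0,0,0,0,0.9,0,0,0,0,1.2,0,0,0,0,1.5,0,0,0,0,1.8,0,0,0,0,2,0,0,0,0,2,0,0,0,0,2,0,0,0,0,2,0,0]'
python3 s.py
```

```text
time: 8.7
tool_pos: [0.4716, -0.0714, 0.1063]
tool_rot: [0.0, 0.015, 1.0, -0.0]
contact_force: [-0.9, -0.7, 4.8]
gripper_width: 0.294
8.7 pos [471.56 -71.41 106.35] F [-0.91 -0.67  4.76] T [-0.122  0.126 -0.012] yaw 88.2 tilt [ 0.0003 -0.0002] along 63.1 across 0.4 w 0.294
```

```bash
python3 -m crank '[0,0,0.2,0,0,0,0,0.4,0,0,0,0,0.6,0,0,0,0,0.8,0,0,0,0,1,0,0,0,0,1.2,0,0,0,0,1.4,0,0,0,0,1.5,0,0,0,0,1.5,0,0,0,0,1.5,0,0]'
python3 s.py
```

```text
time: 9.7
tool_pos: [0.4716, -0.0714, 0.1053]
tool_rot: [0.0, 0.015, 1.0, -0.0]
contact_force: [-0.5, -0.7, 7.4]
gripper_width: 0.294
9.7 pos [471.65 -71.37 105.3 ] F [-0.48 -0.75  7.38] T [-0.014  0.257  0.012] yaw 88.2 tilt [ 0.0003 -0.    ] along 63.2 across 0.4 w 0.294
```

```bash
python3 -m crank '[0,0,0.1,0,0,0,0,0.2,0,0,0,0,0.3,0,0,0,0,0.4,0,0,0,0,0.5,0,0,0,0,0.5,0,0,0,0,0.5,0,0,0,0,0.5,0,0,0,0,0.5,0,0,0,0,0.5,0,0]'
python3 s.py
```

```text
time: 10.7
tool_pos: [0.4717, -0.0714, 0.1052]
tool_rot: [0.0, 0.015, 1.0, -0.0]
contact_force: [-2.8, -0.5, 8.5]
gripper_width: 0.294
10.7 pos [471.74 -71.37 105.22] F [-2.81 -0.51  8.55] T [0.027 0.491 0.039] yaw 88.2 tilt [ 0.0004 -0.    ] along 63.2 across 0.5 w 0.294
```

```bash
python3 -m crank '[0,0,0.1,0,0,0,0,0.2,0,0,0,0,0.3,0,0,0,0,0.4,0,0,0,0,0.5,0,0,0,0,0.6,0,0,0,0,0.7,0,0,0,0,0.8,0,0,0,0,0.8,0,0,0,0,0.8,0,0]'
python3 s.py
```

```text
time: 11.7
tool_pos: [0.4719, -0.0714, 0.1051]
tool_rot: [0.0, 0.015, 1.0, -0.0]
contact_force: [-2.7, 1.3, 12.5]
gripper_width: 0.293
11.7 pos [471.95 -71.4  105.12] F [-2.7   1.31 12.54] T [ 0.128  0.735 -0.008] yaw 88.2 tilt [ 0.0006 -0.0001] along 63.2 across 0.7 w 0.293
```

```bash
python3 -m crank '[0,-2,0,0,0,0,-5,0.1,0,0,0,-8,0.2,0,0,0,-11,0.3,0,0,0,-14,0.4,0,0,0,-17,0.5,0,0,0,-20,0.6,0,0,0,-23,0.7,0,0,0,-25,0.7,0,0,0,-25,0.7,0,0]'
python3 s.py
```

```text
time: 12.7
tool_pos: [0.471, -0.0968, 0.1045]
tool_rot: [-0.0, 0.015, 1.0, -0.0]
contact_force: [-4.2, -0.1, 12.9]
gripper_width: 0.296
12.7 pos [470.98 -96.77 104.51] F [-4.22 -0.07 12.93] T [0.056 0.927 0.041] yaw 88.2 tilt [-0.0001 -0.0006] along 37.8 across 0.7 w 0.296
```

```bash
python3 -m crank '[0,-3,0.1,0,0,0.1,-6,0.2,0,0,0.2,-10,0.3,0,0,0.3,-14,0.4,0,0,0.4,-18,0.5,0,0,0.5,-22,0.6,0,0,0.6,-26,0.7,0,0,0.7,-30,0.8,0,0,0.8,-34,0.9,0,0,0.8,-36,1,0,0]'
python3 s.py
```

```text
time: 13.7
tool_pos: [0.4694, -0.1315, 0.1036]
tool_rot: [0.0, 0.016, 1.0, 0.001]
contact_force: [-2.7, 4.0, 14.0]
gripper_width: 0.293
13.7 pos [ 469.37 -131.48  103.64] F [-2.67  4.   14.03] T [ 0.861  0.727 -0.011] yaw 88.2 tilt [0.0007 0.0028] along 3.0 across 0.3 w 0.293
```

```bash
python3 -m crank '[0,-3,0,0,0,0.1,-6,0.1,0,0,0.2,-10,0.2,0,0,0.3,-14,0.3,0,0,0.4,-18,0.4,0,0,0.5,-22,0.5,0,0,0.5,-26,0.6,0,0,0.5,-30,0.7,0,0,0.5,-34,0.8,0,0,0.5,-36,0.9,0,0]'
python3 s.py
```

```text
time: 14.7
tool_pos: [0.4677, -0.1688, 0.1025]
tool_rot: [0.0, 0.015, 1.0, -0.0]
contact_force: [-2.0, 0.3, 11.3]
gripper_width: 0.297
14.7 pos [ 467.7  -168.77  102.54] F [-2.03  0.31 11.34] T [0.139 0.69  0.012] yaw 88.2 tilt [ 0.0007 -0.0006] along -34.3 across -0.1 w 0.297
```

```bash
python3 -m crank '[0,-3,0.1,0,0,0,-6,0.2,0,0,0,-10,0.3,0,0,0,-14,0.4,0,0,0,-18,0.5,0,0,0,-22,0.7,0,0,0,-26,0.8,0,0,0,-29,0.9,0,0,0,-30,1,0,0,0,-30,1,0,0]'
python3 s.py
```

```text
time: 15.7
tool_pos: [0.4665, -0.1989, 0.1015]
tool_rot: [0.0, 0.015, 1.0, -0.001]
contact_force: [-3.6, -0.9, 11.9]
gripper_width: 0.295
15.7 pos [ 466.52 -198.93  101.53] F [-3.63 -0.88 11.94] T [-0.03   0.731  0.027] yaw 88.2 tilt [ 0.0001 -0.0011] along -64.5 across -0.2 w 0.295
```

```bash
python3 -m crank '[0,2,0,0,0,0,6,-0.1,0,0,0,11,-0.2,0,0,0,16,-0.3,0,0,0,21,-0.5,0,0,0,26,-0.6,0,0,0,31,-0.8,0,0,0,36,-0.9,0,0,0,40,-1.1,0,0,0,42,-1.1,0,0]'
python3 s.py
python3 -m crank '[0,2,0,0,0,0,6,-0.1,0,0,0,11,-0.2,0,0,0,16,-0.3,0,0,0,21,-0.5,0,0,0,26,-0.6,0,0,0,31,-0.8,0,0,0,36,-0.9,0,0,0,40,-1.1,0,0,0,42,-1.1,0,0]'
python3 s.py
```

```text
time: 16.7
tool_pos: [0.4684, -0.1572, 0.1028]
tool_rot: [0.001, 0.015, 1.0, -0.002]
contact_force: [-2.2, -2.1, 11.4]
gripper_width: 0.297
16.7 pos [ 468.4  -157.24  102.78] F [-2.21 -2.05 11.39] T [-0.493  0.493 -0.016] yaw 88.3 tilt [ 0.0018 -0.0031] along -22.7 across 0.2 w 0.297
time: 17.7
tool_pos: [0.4702, -0.1149, 0.1041]
tool_rot: [0.002, 0.015, 1.0, -0.001]
contact_force: [-0.6, -0.9, 10.3]
gripper_width: 0.296
17.7 pos [ 470.25 -114.87  104.09] F [-0.6  -0.94 10.27] T [-0.267  0.133  0.003] yaw 88.3 tilt [ 0.0033 -0.0021] along 19.7 across 0.6 w 0.296
```

```bash
python3 -m crank '[0,2,0,0,0,0,6,0,0,0,0,11,-0.1,0,0,0,16,-0.2,0,0,0,21,-0.3,0,0,0,26,-0.5,0,0,0,31,-0.6,0,0,0,36,-0.7,0,0,0,40,-0.8,0,0,0,42,-0.9,0,0]'
python3 s.py
python3 -m crank '[0,0,-3,0,0,0,0,-8,0,0,0,0,-15,0,0,0,0,-25,0,0,0,0,-35,0,0,0,0,-45,0,0,0,0,-55,0,0,0,0,-65,0,0,0,0,-70,0,0,0,0,-70,0,0]'
python3 s.py
python3 - <<'E'
from h import *
for cam in('side','top'):
    im,d=vision.grab_frame(cam)
    if cam=='side':cv2.imwrite('pics/d.png',cv2.resize(im[180:350,170:370],(706,600),interpolation=2)[:,:,::-1])
    P,u,v=pts(cam,d);col=im[v,u].astype(int)
    b=(abs(P[:,0]-.469)<.03)&(abs(P[:,1]+.135)<.12)&(P[:,2]<.05)
    g=b&(P[:,2]>.027)&(col[:,0]>100)&(col[:,0]-col[:,2]>70);Q=P[g]
    for a in np.arange(-.2095,-.065,.025):
        q=Q[(Q[:,1]>a+.005)&(Q[:,1]<a+.02)];print(len(q),len(q)and np.round(np.median(q,0),4))
E
```

```text
time: 18.7
tool_pos: [0.472, -0.0728, 0.1052]
tool_rot: [0.002, 0.015, 1.0, -0.001]
contact_force: [0.7, -1.4, 9.1]
gripper_width: 0.3
18.7 pos [472.03 -72.79 105.15] F [ 0.68 -1.39  9.12] T [-0.32  -0.049  0.004] yaw 88.2 tilt [ 0.0047 -0.0019] along 61.8 across 0.9 w 0.3
time: 19.7
tool_pos: [0.4708, -0.0725, 0.1743]
tool_rot: [0.001, 0.015, 1.0, -0.0]
contact_force: [-0.3, 0.5, -2.7]
gripper_width: 0.299
19.7 pos [470.77 -72.49 174.33] F [-0.25  0.5  -2.72] T [-0.001 -0.037 -0.031] yaw 88.2 tilt [ 0.0021 -0.0007] along 62.0 across -0.4 w 0.299
71 [ 0.4666 -0.1975  0.0347]
68 [ 0.4678 -0.1722  0.0359]
63 [ 0.4684 -0.1466  0.0366]
62 [ 0.4693 -0.1224  0.037 ]
59 [ 0.4704 -0.0976  0.0376]
49 [ 0.4703 -0.072   0.0385]
7 [ 0.4613 -0.1931  0.0335]
18 [ 0.4652 -0.1718  0.0357]
1 [ 0.4616 -0.1537  0.0341]
0 0
0 0
0 0
```

View pics/d.png

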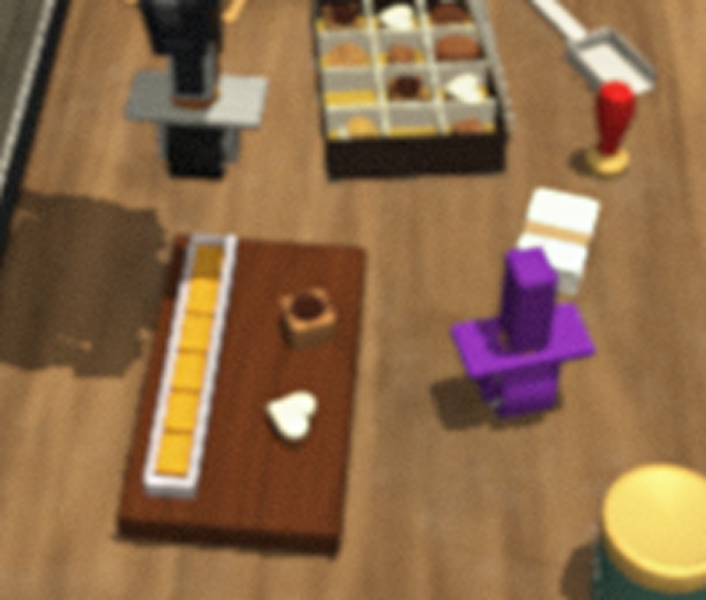

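```bash
python3 -m crank '[5,28,0,1,0,12,65,0,3,0,20,110,0,5,0,28,155,0,7,0,36,200,0,9,0,44,240,0,10.9,0,49,265,0,10.9,0,51,275,0,10.9,0,51,279,0,10.9,0,51,279,0,10.9,0]'
python3 -m crank '[0,0,10,0,0,0,0,20,0,0,0,0,20,0,0,0,0,20,0,0,0,0,20,0,0,0,0,20,0,0,0,0,20,0,0,0,0,20,0,0,0,0,20,0,0,0,0,20,0,0]'
cat > m.py <<'E'
from h import *
import sys
s=status.state();z=s['tool_pos'][2]-.0661
n=sys.argv[1]
for cam in('side','top'):
    im,d=vision.grab_frame(cam)
    if cam=='side':cv2.imwrite(f'pics/{n}.png',cv2.resize(im[100:220,170:290],(600,600),interpolation=2)[:,:,::-1])
    P,u,v=pts(cam,d);col=im[v,u].astype(int)
    near=(abs(P[:,0]-.428)<.05)&(abs(P[:,1]-.207)<.05)
    for nm,lo,hi in(('flange',z+.043,z+.056),('cheek',.046,.058),('foot',.002,.012)):
        Q=P[near&(P[:,2]>lo)&(P[:,2]<hi)];r=cv2.minAreaRect((Q[:,:2]*1000).astype(np.float32)) if len(Q)>3 else 0;print(cam,nm,len(Q),r,len(Q) and np.median(Q[:,2]))
E
python3 m.py e;python3 s.py
```

```text
time: 20.8
tool_pos: [0.4278, 0.2077, 0.1726]
tool_rot: [-0.0, 0.11, 0.994, -0.0]
contact_force: [-0.2, -1.2, -2.5]
gripper_width: 0.298
time: 21.8
tool_pos: [0.4278, 0.2082, 0.1531]
tool_rot: [0.0, 0.11, 0.994, 0.0]
contact_force: [-0.6, 0.2, -2.7]
gripper_width: 0.299
side flange 234 ((427.8686828613281, 207.60089111328125), (35.56414031982422, 67.87889862060547), 76.02336120605469) 0.13774070212305028
side cheek 140 ((428.38385009765625, 207.5594482421875), (42.61255645751953, 71.20782470703125), 76.22201538085938) 0.053605754404953354
side foot 343 ((426.57806396484375, 205.19046020507812), (92.07169342041016, 93.81643676757812), 4.515570640563965) 0.005106000776195134
top flange 19 ((447.6071472167969, 188.9032440185547), (5.159443378448486, 16.129470825195312), 78.27669525146484) 0.13559869968312144
top cheek 30 ((453.5018615722656, 190.44143676757812), (16.970500946044922, 9.931905746459961), 74.81512451171875) 0.053877578610445113
top foot 81 ((428.84881591796875, 187.56463623046875), (91.56008911132812, 42.25144577026367), 3.833566904067993) 0.003976427050818638
21.9 pos [427.73 208.19 153.  ] F [ 0.18  0.06 -2.1 ] T [-0.006 -0.007 -0.024] yaw 77.3 tilt [ 0. -0.] along 341.0 across -53.2 w 0.294
```

View pics/e.png

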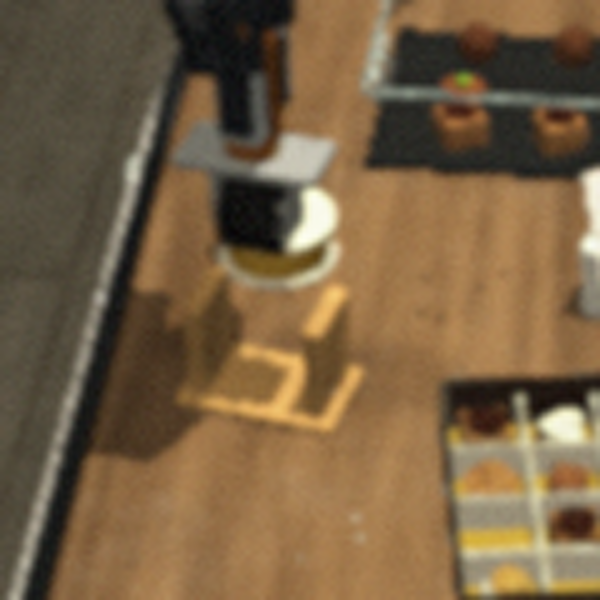

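Picture: the roller hangs upright directly above the empty stand (cheeks near px (205,330) and (325,330)). Flange and cheek centres agree within 1 mm, so I'm lowering it.

```bash
python3 -m crank '[0,0,12,0,0,0,0,24,0,0,0,0,36,0,0,0,0,48,0,0,0,0,58,0,0,0,0,65,0,0,0,0,69,0,0,0,0,71,0,0,0,0,71,0,0,0,0,71,0,0]'
python3 s.py
python3 -m crank '[0,0,1,0,0,0,0,2,0,0,0,0,3,0,0,0,0,4,0,0,0,0,4.5,0,0,0,0,5,0,0,0,0,5.5,0,0,0,0,6,0,0,0,0,6,0,0,0,0,6,0,0]'
python3 s.py
```

```text
time: 22.9
tool_pos: [0.4282, 0.2083, 0.0826]
tool_rot: [0.0, 0.11, 0.994, 0.0]
contact_force: [0.0, 0.1, -2.7]
gripper_width: 0.296
22.9 pos [428.19 208.28  82.57] F [ 0.03  0.09 -2.67] T [-0.011 -0.042 -0.013] yaw 77.3 tilt [0.001  0.0003] along 341.2 across -52.7 w 0.296
time: 23.9
tool_pos: [0.4278, 0.2082, 0.0762]
tool_rot: [0.0, 0.11, 0.994, 0.0]
contact_force: [-0.6, -0.0, -0.8]
gripper_width: 0.301
23.9 pos [427.8  208.17  76.2 ] F [-0.63 -0.04 -0.78] T [-0.034  0.139 -0.03 ] yaw 77.3 tilt [0. 0.] along 341.0 across -53.1 w 0.301
```

```bash
python3 -m crank '[0,0,0.3,0,0,0,0,0.5,0,0,0,0,0.5,0,0,0,0,0.5,0,20,0,0,0.5,0,40,0,0,0.5,0,60,0,0,0.5,0,80,0,0,0.5,0,100,0,0,0.5,0,100,0,0,0.5,0,100]'
python3 s.py
python3 -m crank '[0,0,0,0,100,0,0,0,0,100,0,0,0,0,100,0,0,-5,0,100,0,0,-20,0,100,0,0,-40,0,100,0,0,-70,0,100,0,0,-100,0,100,0,0,-120,0,100,0,0,-120,0,100]'
python3 -m crank '[-60,-60,-130,0,100,-60,-100,-130,0,100,-60,-140,-130,0,100,-60,-180,-130,0,100,-60,-220,-130,0,100,-60,-220,-130,0,100,-60,-220,-130,0,100,-60,-220,-130,0,100,-60,-220,-130,0,100,-60,-220,-130,0,100]'
python3 - <<'E'
from h import *
ims=[]
for cam in('side','top'):
    im,d=vision.grab_frame(cam);P,u,v=pts(cam,d)
    if cam=='side':cv2.imwrite('pics/f.png',cv2.resize(im[110:350,150:370],(550,600),interpolation=2)[:,:,::-1])
    near=(abs(P[:,0]-.425)<.06)&(abs(P[:,1]-.2)<.06)
    for nm,lo,hi in(('flange',.053,.066),('handtop',.110,.13)):
        Q=P[near&(P[:,2]>lo)&(P[:,2]<hi)];print(cam,nm,len(Q),cv2.minAreaRect((Q[:,:2]*1000).astype(np.float32)) if len(Q)>3 else 0,len(Q) and np.percentile(Q[:,2],[50,95]))
    for n in('praline_a','spool'):
        for r in regions_of(cam,n)[:2]:print(n,round(r['confidence'],2),np.median(pts(cam,d,r['region'])[0],0).round(3))
E
python3 s.py
```

```text
time: 24.9
tool_pos: [0.4278, 0.2082, 0.0755]
tool_rot: [0.0, 0.11, 0.994, 0.0]
contact_force: [0.8, 0.6, 0.3]
gripper_width: 1.0
24.9 pos [427.79 208.16  75.48] F [0.84 0.58 0.27] T [ 0.042 -0.047  0.006] yaw 77.3 tilt [0.0001 0.    ] along 341.0 across -53.1 w 1.0
time: 25.9
tool_pos: [0.4299, 0.2088, 0.1998]
tool_rot: [0.004, 0.11, 0.994, 0.002]
contact_force: [0.2, 0.1, 0.3]
gripper_width: 1.001
time: 26.9
tool_pos: [0.4379, -0.0186, 0.3246]
tool_rot: [-0.001, 0.109, 0.994, 0.0]
contact_force: [0.1, 0.5, -0.4]
gripper_width: 1.003
side flange 249 ((428.768798828125, 208.77777099609375), (40.26881790161133, 70.35314178466797), 74.34207916259766) [0.06044966 0.06324041]
side handtop 81 ((429.1382141113281, 207.09872436523438), (26.985715866088867, 21.872621536254883), 72.5882568359375) [0.11625042 0.11858172]
praline_a 0.77 [ 0.528 -0.112  0.039]
praline_a 0.51 [ 0.523 -0.173  0.036]
spool 0.54 [0.436 0.316 0.022]
top flange 278 ((427.0699157714844, 208.7994384765625), (38.7315673828125, 69.81902313232422), 76.59700775146484) [0.05950613 0.0622696 ]
top handtop 98 ((426.7585144042969, 208.42318725585938), (24.821617126464844, 21.352859497070312), 78.30699157714844) [0.11552972 0.11770313]
spool 0.57 [0.417 0.323 0.022]
27.2 pos [438.09 -19.23 325.45] F [ 0.   -0.37  0.61] T [ 0.043  0.045 -0.014] yaw 77.4 tilt [-0.0001  0.    ] along 114.1 across -34.9 w 1.002
```

View pics/f.png

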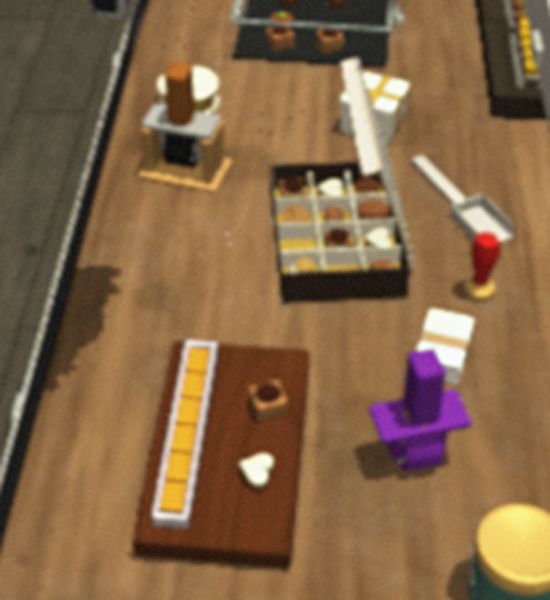

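Picture: the roller is upright in its stand (180,130), as at the start. The pralines at (267,398) and (256,470) are unmoved, and the strip at (187,430) is evenly seated.

```bash
python3 -c "
from plant import order;print(order.job_done())"
```

```text
the job is handed in; nothing more can be done
None
```

I rolled the brass strip home in two passes, put the wooden-handled roller back in its stand, and handed the job in at about 27 s. No verdict was reported.

**Rolling:** I pressed the +y end section onto its stop, then rolled to the other end and back. The force readings at the end of each move (roller weight taken off) were about 12–17 N. I have no readings from within a move.

**Sections home:** The roller's height along the strip followed one straight slope on both passes. It read 105.1 mm at the +y end at the start of the rolling and 105.15 mm at the end. The side camera showed all six sections about 4 mm lower, slightly under the nominal 5 mm, with about 0.5 mm of noise. The top camera's view of the strip was mostly blocked by the arm for that check. The force against the stops was the main evidence.

**Roller:** It stands upright and released in its stand, within about 2 mm of its starting position in both cameras.

**Other things:** In the side camera the pralines are within about 1 mm of where they started and the spool within about 2 mm. The top camera puts the spool within 3 mm but did not report the pralines in the last check. The gripper is clear of everything.

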